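Load the seasoning tray

TASK

Get the seasoning tray ready for cooking: stand the salt shaker in the white cup, the red-topped spice jar in the red cup and the yellow-topped jar in the yellow cup, each upright and flat on the bottom of its cup. The blue-topped and green-topped jars do not belong in the tray: leave them standing where they are.

Things in the scene. Friction and masses are not known exactly. Their poses are not given: they have to be found in the camera images.
- tray: Oblong grey low-rimmed tray, 100 x 280 mm, fixed on four feet, rim 50 mm above the worktop; holds the three cups in a row, 90 mm from centre to centre, in varying order. Origin under its centre; y runs along the row, z up. A tall fridge stands close to the left of the robot's base: turn towards the tray with the arm drawn back (over a point about 0.45 m out), so that the elbow clears it.
- salt_center (a point): Small clear salt shaker, grey-white inside, with a rounded light grey cap: upright, 90 mm tall, about 0.1 kg; body 44 mm in diameter up to 66 mm above its underside, then tapering to the cap, 34 mm in diameter; it may lean by up to 0.05 rad as it stands. It starts on the flat black glass hob, whose top is 6 mm above the worktop. Point on its axis, half-way up, 45 mm above its underside; z is up along the axis.
- jar_red_center (a point): Spice jar with a red disc on top of its black cap: upright round jar, diameter 41 mm, 110 mm tall in all, about 0.12 kg, straight-sided. Point at its centre: on its axis, 55 mm above its underside; z is up along the axis. It stands on the wooden worktop or on the flat black glass hob, whose top is 6 mm above the worktop.
- jar_yellow_center (a point): Spice jar with a yellow disc on top of its black cap: upright round jar, diameter 41 mm, 110 mm tall in all, about 0.12 kg, straight-sided. Point at its centre: on its axis, 55 mm above its underside; z is up along the axis. It stands on the wooden worktop or on the flat black glass hob, whose top is 6 mm above the worktop.
- jar_blue_center (a point): Spice jar with a blue disc on top of its black cap: upright round jar, diameter 41 mm, 110 mm tall in all, about 0.12 kg, straight-sided. Point at its centre: on its axis, 55 mm above its underside; z is up along the axis. It stands on the wooden worktop or on the flat black glass hob, whose top is 6 mm above the worktop. To be left where it stands.
- jar_green_center (a point): Spice jar with a green disc on top of its black cap: upright round jar, diameter 41 mm, 110 mm tall in all, about 0.12 kg, straight-sided. Point at its centre: on its axis, 55 mm above its underside; z is up along the axis. It stands on the wooden worktop or on the flat black glass hob, whose top is 6 mm above the worktop. To be left where it stands.
- cup_white_floor (a point): White cup fixed in the tray: a shallow round holder, inner diameter 68 mm, wall 4 mm thick and 8 mm high above its inner floor, for the salt shaker. Point at the centre of its inner floor, 43 mm above the worktop; z is up.
- cup_red_floor (a point): Red cup fixed in the tray: a shallow round holder, inner diameter 65 mm, wall 4 mm thick and 8 mm high above its inner floor, for the red-topped jar. Point at the centre of its inner floor, 43 mm above the worktop; z is up.
- cup_yellow_floor (a point): Yellow cup fixed in the tray: a shallow round holder, inner diameter 65 mm, wall 4 mm thick and 8 mm high above its inner floor, for the yellow-topped jar. Point at the centre of its inner floor, 43 mm above the worktop; z is up.
Mind the look-alikes: they are no part of the job. Leave any orange look-alike of the part that bears jar_blue_center alone.

How it is judged:
At the end, for the whole second after the job is handed in: Each of the three things stands upright (within 0.1 rad) and flat in its own cup: its axis within 15 mm of the cup's centre and its height within 4 mm of standing on the cup's floor. The blue-topped and green-topped jars stand upright within 30 mm of where they started (horizontal distance between salt_center and cup_white_floor below 0.015 m and z of salt_center in the frame of cup_white_floor between 0.041 and 0.049 m and angle between each of salt_center, jar_red_center, jar_yellow_center's own z axis and vertical below 0.1 rad and horizontal distance between jar_red_center and cup_red_floor below 0.015 m and z of jar_red_center in the frame of cup_red_floor between 0.051 and 0.059 m and horizontal distance between jar_yellow_center and cup_yellow_floor below 0.015 m and z of jar_yellow_center in the frame of cup_yellow_floor between 0.051 and 0.059 m and distance of each of jar_blue_center, jar_green_center from where it was at the start of the episode below 0.03 m and angle between each of jar_blue_center, jar_green_center's own z axis and vertical below 0.15 rad); the robot touches nothing.
It fails at once if the blue-topped jar is moved by more than 30 mm or tipped over (distance of jar_blue_center from where it was at the start of the episode above 0.03 m or angle between jar_blue_center's own z axis and vertical above 0.3 rad).
It fails at once if the green-topped jar is moved by more than 30 mm or tipped over (distance of jar_green_center from where it was at the start of the episode above 0.03 m or angle between jar_green_center's own z axis and vertical above 0.3 rad).
It also fails if it takes over 88 s, if anything falls off the work surface, if the arm or the gripper's body presses on something with over 40 N, if the wrist force passes 120 N, or if a joint passes its speed limit or range.

ROBOT

A 6-joint arm with a two-finger parallel gripper is mounted at the origin on a cart in front of the work surface, level with it; the furniture and walls round the work are solid. World frame = base frame: x ahead of the robot, y to its left, z up, the work surface at z = 0. Lengths are in m, angles in rad, forces in N, time in s.
With the tool pointing down it reaches from about 0.375 to 0.975 m from the base axis. Payload 3.8 kg.
Tool frame: the origin (TCP) lies at the centre of the arm's flange, where the gripper is bolted on; the fingertips stand 173 mm ahead of it and the grasp point (between the pads) lies 155 mm ahead of it; z points along the fingers, y is the line along which they close (so a half turn about z gives the same grasp; the last joint's range is limited). The gripper opens to 85 mm and grips with 20 to 120 N. Pads are 22 mm wide; open, the fingers measure 114 mm over their backs; the gripper's body (76 mm by 85 mm) begins 54 mm behind the grasp point. The pads swing forward as they close: fully open they stand 13 mm farther back than shut.
Start: joints at [-1.325, 0.264, 1.604, -0, 1.274, -0.037], TCP at [0.188, -0.648, 0.405] pointing down, gripper open.
Joint ranges: [-2.63, 2.63], [-0.94, 2.18], [0.31, 2.57], [-1.31, 4.45], [0, 2.66], [-2.55, 2.55]. Speed limits (rad/s): [2.57, 2.57, 3.14, 3.14, 3.14, 3.14].

INTERFACE

Orientations are given as a rotation vector (axis times angle).
In Python, from rig import * gives the robot as it stands.
- The arm moves only by the shell command python3 -m crank 'ROWS'. ROWS is JSON, a list of rows, each an object with "linear": the shift along the tool's x, y, z in units of 0.04 m (1.0 is 0.04 m), a list of three; "dr": the turn, a rotation vector about the tool's x, y, z in units of 8 degrees (1.0 is 8 degrees), a list of three; "claw": the gripper command: -1 is shut, 1 is fully open, values between are in proportion. A call has 1 to 12 rows; each row shifts and turns the commanded pose from where the row before left it, along the tool's axes as they then stand; what a row does not reach is not made up. A row lasts 1/8 s, in which the tool goes at most 62.5 mm and 10.7 degrees, less where a joint would pass 70% of its speed; a pose out of reach is approached as far as the arm can. A call with a number of a shift or a turn outside -1 to 1 is refused whole. A call with a gripper value outside its range is refused whole. The fingers move at their own pace and stop on an object; the grip force is fixed at half the most. Time passes only in rows, so rows that do not move let the fingers close. It gives the time, the measured TCP pose, the force, the opening and the grip force at its end, in the units of the state.
- get_obs(): the state, without advancing time (a new reading comes with each control period).
- camera(name): name is "scene" or "top"; returns the picture (384x512x3 uint8, blue, green, red); there is no depth.
- camera_params(name): a dict with "mtx" (3x3 intrinsics, pixels), "position" and "attitude" of the camera in the world. Camera axes: x right, y up, looking along -z (the intrinsics and any distortion apply to the point x, -y, -z); pixel columns grow to the right and rows downward; lengths in m; the calibration is good to about 2 mm. A picture is of the moment at which its call begins. camera_params takes no time and is no camera call.
- job_done(): hands the job in; it is judged then, once.
The state is a dict: "clock": time; "qpos": joint angles; "dq": joint speeds; "tau": joint torques, N m; "eef_pos": TCP position; "tcp_rot": TCP orientation; "contact_force": force on the tool from outside, world axes, zero at the start; "torque": the same for the moment, N m; "opening": opening from 0.0 (shut) to 1.0 (fully open); "grasp_force": force on a finger pad.
Only numpy, scipy, OpenCV 4.12 (cv2) and the standard library are available. Lean on these libraries where they do the work, as an engineer would, in place of code of your own. Each camera call takes 0.05 s, during which the arm holds its last target. There are 200 camera calls.

## Working session

There is one attempt and no reset: what is moved stays moved. The work goes in short steps, Python scripts to look and compute and a shell command to move; the robot and the scene stay as the last step left them, time stands still between calls to the robot, and variables do not carry over. Pictures are saved under pics/ and viewed, at most 14 in all, crops included, and the job is handed in when it is done.

```bash
ls; mkdir -p pics; python3 - <<'E'
from rig import *
import cv2
for n in("scene","top"):
    p=camera_params(n);print(n,p)
    cv2.imwrite(f"pics/{n}0.png",cv2.resize(camera(n),(800,600),interpolation=cv2.INTER_CUBIC))
print(get_obs())
E
```

```text
pics
scene {'mtx': array([[395.53704834,   0.        , 256.01629463],
       [  0.        , 395.53704834, 189.2382354 ],
       [  0.        ,   0.        ,   1.        ]]), 'position': array([ 0.26401749, -0.56051313,  0.6913224 ]), 'attitude': array([ 0.72143762, -0.1656721 , -0.44612464])}
top {'mtx': array([[385.96921369,   0.        , 252.84129737],
       [  0.        , 385.96921369, 194.6469336 ],
       [  0.        ,   0.        ,   1.        ]]), 'position': array([ 0.43980396, -0.03717586,  1.01815933]), 'attitude': array([ 0.05844868, -0.03644145, -1.5481603 ])}
{'clock': 0.1, 'qpos': array([-1.32488799e+00,  2.64682347e-01,  1.60528817e+00, -2.08845359e-05,
        1.27368687e+00, -3.69054986e-02]), 'dq': array([ 0.00018639, -0.00345071, -0.0040765 , -0.00116046, -0.00091871,
       -0.00139821]), 'tau': array([ 4.82798387e-04, -5.16704786e+01, -3.68589592e+01, -1.77372913e-04,
        6.31852046e-03, -1.20550882e-05]), 'eef_pos': array([ 0.18827734, -0.64787408,  0.4034557 ]), 'tcp_rot': array([-3.10820315e+00, -4.42484314e-01,  3.69257431e-04]), 'contact_force': array([ 0.05225705, -1.14467307, -0.61161637]), 'torque': array([-0.01000937,  0.04429781,  0.01558803]), 'grasp_force': 0.0, 'opening': 0.9958733838443955}
```

View pics/scene0.png

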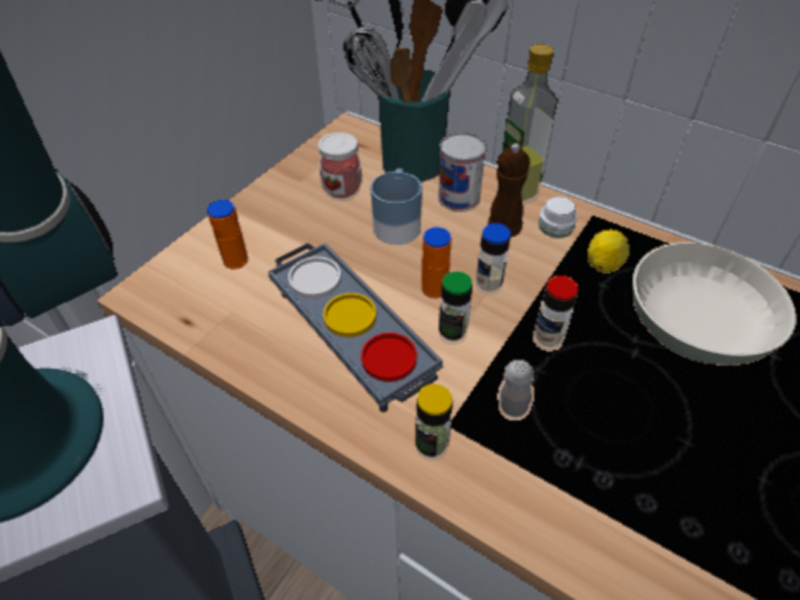

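View pics/top0.png

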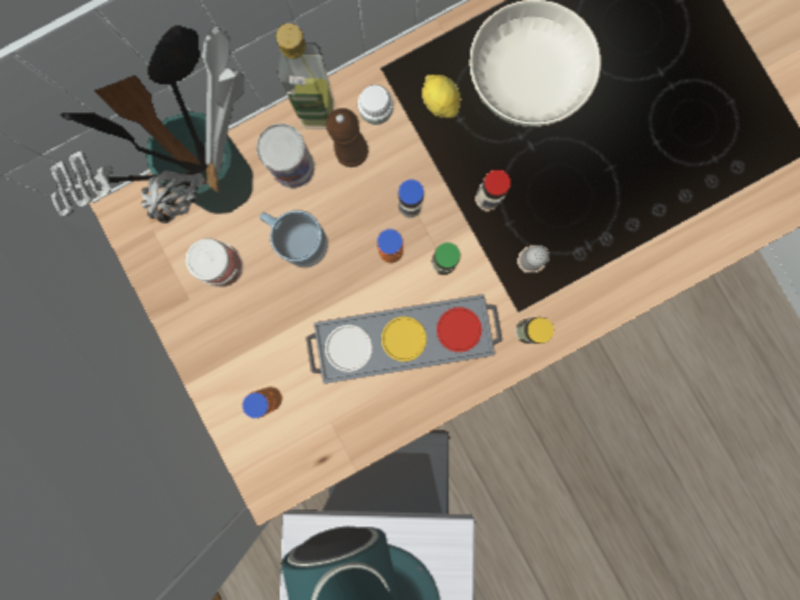

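The views show the white, yellow and red cups in the top picture at (349,348), (404,339) and (460,329). The yellow lid is at (540,330), the red lid at (497,183), the green lid at (447,257), the real blue jar at (411,193) and the salt cap at (538,256). The orange look-alikes are at (390,241) and (257,405). I'll measure by colour blobs in both cameras.

```bash
cat > h.py <<'E'
from rig import *
import cv2, numpy as np
from scipy.spatial.transform import Rotation as R
S=1.5625
def ray(n,u,v):
    p=camera_params(n);K=p["mtx"]
    d=np.array([(u-K[0,2])/K[0,0],-(v-K[1,2])/K[1,1],-1.])
    return np.array(p["position"]),R.from_rotvec(p["attitude"]).apply(d)
def at_z(n,u,v,z):
    o,d=ray(n,u,v);return (o+d*(z-o[2])/d[2])[:2]
def blob(im,u,v,col,r=22):
    """mask centroid of hue-class near pixel (native)"""
    h=cv2.cvtColor(im,cv2.COLOR_BGR2HSV).astype(int)
    hue={'r':0,'y':24,'g':70,'b':115}.get(col)
    if col=='w': m=(h[...,1]<60)&(h[...,2]>140)
    else: m=(np.minimum(abs(h[...,0]-hue),180-abs(h[...,0]-hue))<14)&(h[...,1]>140)&(h[...,2]>60)
    n,l,st,c=cv2.connectedComponentsWithStats(m.astype(np.uint8))
    k=l[int(v),int(u)]
    if k==0: return None
    cn=max(cv2.findContours((l==k).astype(np.uint8),cv2.RETR_EXTERNAL,cv2.CHAIN_APPROX_NONE)[0],key=len)
    e=cv2.fitEllipse(cv2.convexHull(cn)); return e[0],e[1],st[k,4],c[k]
E
python3 - <<'E'
from h import *
T={"cw":(349,348,'w',.047,314,278),"cy":(404,339,'y',.045,349,315),"cr":(460,329,'r',.045,390,357),
"jy":(541,330,'y',.110,435,399),"jr":(497,182,'r',.116,562,289),"jg":(447,256,'g',.11,456,284),"jb":(411,192,'b',.11,496,234)}
ti,si=camera("top"),camera("scene")
for k,(u,v,c,z,us,vs) in T.items():
    for n,im,a,b in(("top",ti,u,v),("scene",si,us,vs)):
        r=blob(im,a/S,b/S,c)
        print(k,n,r and (np.round(at_z(n,*r[0],z),4),np.round(at_z(n,*r[3],z),4),np.round(r[0],1),np.round(r[1],1),r[2]))
c1=cv2.resize(ti[145:185,320:370],(400,320),interpolation=cv2.INTER_CUBIC)
c2=cv2.resize(si[220:275,305:355],(400,440),interpolation=cv2.INTER_CUBIC)
o=np.zeros((440,800,3),np.uint8);o[:320,:400]=c1;o[:,400:]=c2
cv2.imwrite("pics/salt.png",o)
E
```

```text
cw top (array([0.4249, 0.0335]), array([0.4257, 0.0416]), array([229.7, 223.4]), array([37.5, 60.2]), np.int32(1241))
cw scene (array([0.4287, 0.0537]), array([0.4284, 0.0517]), array([200.8, 175.7]), array([23.6, 34.3]), np.int32(594))
cy top (array([ 0.4441, -0.0374]), array([ 0.444 , -0.0374]), array([258.2, 216.4]), array([27.3, 27.7]), np.int32(603))
cy scene (array([ 0.445, -0.037]), array([ 0.445, -0.037]), array([223.5, 201. ]), array([27.8, 33.9]), np.int32(750))
cr top (array([ 0.4606, -0.1259]), array([ 0.4608, -0.126 ]), array([293.5, 210.6]), array([27.7, 27.9]), np.int32(619))
cr scene (array([ 0.4617, -0.1254]), array([ 0.4616, -0.1254]), array([248.5, 227.9]), array([31.1, 35.5]), np.int32(882))
jy top (array([ 0.4612, -0.2411]), array([ 0.4613, -0.2413]), array([345.2, 210.9]), array([15.7, 16.5]), np.int32(207))
jy scene (array([ 0.4609, -0.2439]), array([ 0.4609, -0.2439]), array([277.5, 255.2]), array([20.2, 23.1]), np.int32(374))
jr top (array([ 0.6835, -0.1737]), array([ 0.6836, -0.1737]), array([317.9, 116.3]), array([16.8, 17.6]), np.int32(239))
jr scene (array([ 0.6837, -0.1747]), array([ 0.6836, -0.1747]), array([359.5, 183.5]), array([16. , 21.1]), np.int32(270))
jg top None
jg scene (array([ 0.5715, -0.103 ]), array([ 0.5716, -0.103 ]), array([292. , 180.8]), array([13.5, 18. ]), np.int32(197))
jb top (array([ 0.6671, -0.0434]), array([ 0.6672, -0.0433]), array([262.7, 122.7]), array([14.2, 14.5]), np.int32(166))
jb scene (array([ 0.6684, -0.0459]), array([ 0.6685, -0.0458]), array([317.4, 149. ]), array([13.8, 17.4]), np.int32(194))
```

View pics/salt.png

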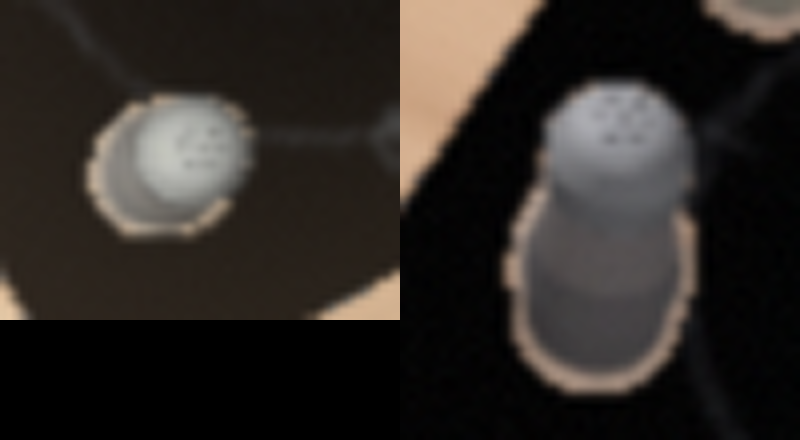

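The crop shows the salt cap's holes at about (345.4,163.1) native in the top picture and (333.4,234.6) native in the scene picture. The body ring is visible on the hob.

```bash
cat >> h.py <<'E'
def plan(x,y,z=None,yaw=None):
    """world target of grasp pt -> units in tool frame from the current measured pose"""
    s=get_obs();Q=R.from_rotvec(s["tcp_rot"]);p=s["eef_pos"]
    g=p+Q.apply([0,0,.155]);d=np.array([x,y,g[2] if z is None else z])-g
    ya=Q.apply([0,1,0]);cur=np.degrees(np.arctan2(ya[1],ya[0]))
    print("grasp",g.round(4),"yaw",cur.round(2),"tool-axes units",(Q.inv().apply(d)/.04).round(3),"op",s["opening"],"t",s["clock"],"tilt",Q.apply([0,0,1]).round(3))
    if yaw is not None: print("dr z units",-(yaw-cur)/8)
E
python3 - <<'E'
from h import *
print("salt",at_z("top",345.4,163.1,.095),at_z("scene",333.4,234.6,.095))
for n,u,v,z in(("green",447,256,.11),("decoy1",390,241,.11),("decoy2",257,405,.11),("lemon",441,97,.03),("bowl front",520,122,.06),("bowl left",472,65,.06),("handle",498,325,.05),("mug",322,240,.08)): print(n,at_z("top",u/S,v/S,z).round(3))
plan(.461,-.2425,.3,10.7)
E
```

```text
salt [ 0.57633782 -0.24403011] [ 0.57885322 -0.24329378]
green [ 0.569 -0.101]
decoy1 [ 0.591 -0.014]
decoy2 [0.339 0.18 ]
lemon [ 0.849 -0.092]
bowl front [ 0.797 -0.218]
bowl left [ 0.891 -0.14 ]
handle [ 0.468 -0.188]
mug [0.595 0.094]
grasp [ 0.1882 -0.6478  0.2488] yaw -73.8 tool-axes units [ 9.376 -7.828 -1.268] op 0.998500125734577 t 0.2 tilt [-0.     0.001 -1.   ]
dr z units -10.56208161338941
```

```bash
python3 -m crank '[{"linear":[0.85,-0.71,-0.1],"dr":[0,0,0],"claw":1},{"linear":[0.85,-0.71,-0.1],"dr":[0,0,0],"claw":1},{"linear":[0.85,-0.71,-0.1],"dr":[0,0,0],"claw":1},{"linear":[0.85,-0.71,-0.1],"dr":[0,0,0],"claw":1},{"linear":[0.85,-0.71,-0.1],"dr":[0,0,0],"claw":1},{"linear":[0.85,-0.71,-0.1],"dr":[0,0,0],"claw":1},{"linear":[0.85,-0.71,-0.1],"dr":[0,0,0],"claw":1},{"linear":[0.85,-0.71,-0.1],"dr":[0,0,0],"claw":1},{"linear":[0.85,-0.71,-0.1],"dr":[0,0,0],"claw":1},{"linear":[0.85,-0.71,-0.1],"dr":[0,0,0],"claw":1},{"linear":[0.85,-0.71,-0.1],"dr":[0,0,0],"claw":1}]' | tail -5; python3 -m crank '[{"linear":[0,0,0],"dr":[0,0,-0.96],"claw":1},{"linear":[0,0,0],"dr":[0,0,-0.96],"claw":1},{"linear":[0,0,0],"dr":[0,0,-0.96],"claw":1},{"linear":[0,0,0],"dr":[0,0,-0.96],"claw":1},{"linear":[0,0,0],"dr":[0,0,-0.96],"claw":1},{"linear":[0,0,0],"dr":[0,0,-0.96],"claw":1},{"linear":[0,0,0],"dr":[0,0,-0.96],"claw":1},{"linear":[0,0,0],"dr":[0,0,-0.96],"claw":1},{"linear":[0,0,0],"dr":[0,0,-0.96],"claw":1},{"linear":[0,0,0],"dr":[0,0,-0.96],"claw":1},{"linear":[0,0,0],"dr":[0,0,-0.96],"claw":1},{"linear":[0,0,0],"dr":[0,0,0],"claw":1}]' | tail -5
python3 -c "
from h import *
plan(.461,-.2425,.078,10.7)"
```

```text
eef_pos: [0.4608, -0.2425, 0.4487]
tcp_rot: [3.11, 0.443, 0.0]
contact_force: [0.9, -0.1, -0.3]
opening: 1.002
grasp_force: 0.0
eef_pos: [0.4602, -0.2438, 0.4485]
tcp_rot: [-2.007, -2.417, 0.0]
contact_force: [-0.2, 0.0, 0.0]
opening: 1.0
grasp_force: 0.0
grasp [ 0.4602 -0.2438  0.2935] yaw 10.6 tool-axes units [0.026 0.027 5.388] op 0.9997083801563211 t 3.075 tilt [-0.  0. -1.]
dr z units -0.01257606933208466
```

```bash
python3 -m crank '[{"linear":[0.03,0.03,1],"dr":[0,0,0],"claw":1},{"linear":[0,0,1],"dr":[0,0,0],"claw":1},{"linear":[0,0,1],"dr":[0,0,0],"claw":1},{"linear":[0,0,1],"dr":[0,0,0],"claw":1},{"linear":[0,0,0.8],"dr":[0,0,0],"claw":1},{"linear":[0,0,0.6],"dr":[0,0,0],"claw":1},{"linear":[0,0,0],"dr":[0,0,0],"claw":1}]' | tail -5; python3 -m crank '[{"linear":[0,0,0],"dr":[0,0,0],"claw":-1},{"linear":[0,0,0],"dr":[0,0,0],"claw":-1},{"linear":[0,0,0],"dr":[0,0,0],"claw":-1},{"linear":[0,0,0],"dr":[0,0,0],"claw":-1},{"linear":[0,0,0],"dr":[0,0,0],"claw":-1},{"linear":[0,0,0],"dr":[0,0,0],"claw":-1}]' | tail -5
python3 -c "
from h import *
cv2.imwrite('pics/g1.png',cv2.resize(camera('scene')[120:330,180:400],(770,560)))
plan(.461,-.2425,.078,10.7)"
```

```text
eef_pos: [0.4601, -0.2417, 0.2305]
tcp_rot: [-2.004, -2.412, 0.001]
contact_force: [1.1, 0.7, 0.9]
opening: 1.001
grasp_force: 0.0
eef_pos: [0.462, -0.2429, 0.2344]
tcp_rot: [2.003, 2.416, 0.001]
contact_force: [-0.9, -0.6, 5.9]
opening: 0.466
grasp_force: 60.6
grasp [ 0.4624 -0.2432  0.0794] yaw 10.67 tool-axes units [ 0.024 -0.032  0.034] op 0.46561644032098937 t 4.75 tilt [ 0.003 -0.002 -1.   ]
dr z units -0.0033444614819331253
```

View pics/g1.png

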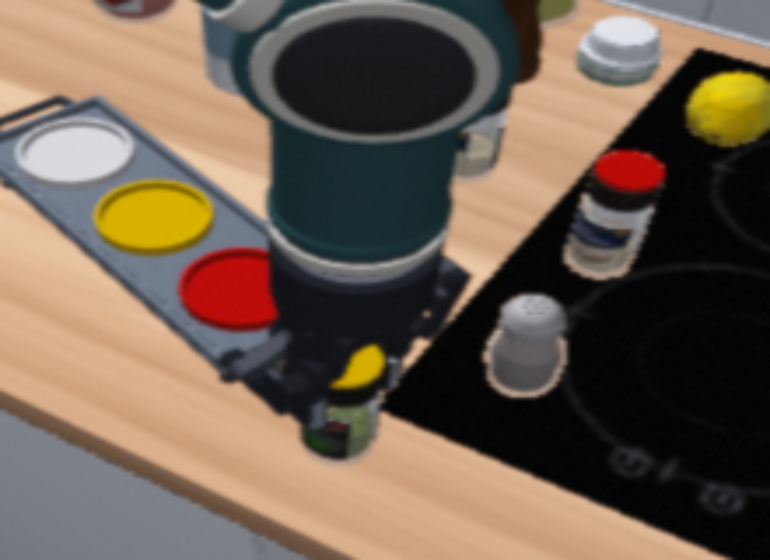

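The picture shows the yellow jar upright between the fingers at about (345,400) in the crop, and the other things undisturbed. Lifting next.

```bash
python3 -m crank '[{"linear":[0,0,-0.6],"dr":[0,0,0],"claw":-1},{"linear":[0,0,-0.8],"dr":[0,0,0],"claw":-1},{"linear":[0,0,-0.8],"dr":[0,0,0],"claw":-1},{"linear":[0,0,-0.8],"dr":[0,0,0],"claw":-1},{"linear":[0,0,0],"dr":[0,0,0],"claw":-1}]' | tail -5
python3 -c "
from h import *
plan(.4445,-.0372,.125,10.7)"
```

```text
eef_pos: [0.4622, -0.2429, 0.3557]
tcp_rot: [2.001, 2.414, 0.002]
contact_force: [1.0, -0.6, -1.1]
opening: 0.467
grasp_force: 60.7
grasp [ 0.4631 -0.2434  0.2007] yaw 10.68 tool-axes units [5.16  0.49  1.874] op 0.4670739189571678 t 5.375 tilt [ 0.005 -0.003 -1.   ]
dr z units -0.0026264788812813133
```

```bash
python3 -m crank '[{"linear":[0.5,0.08,0],"dr":[0,0,0],"claw":-1},{"linear":[0.8,0.08,0],"dr":[0,0,0],"claw":-1},{"linear":[0.8,0.08,0],"dr":[0,0,0],"claw":-1},{"linear":[0.8,0.08,0],"dr":[0,0,0],"claw":-1},{"linear":[0.8,0.08,0],"dr":[0,0,0],"claw":-1},{"linear":[0.8,0.08,0],"dr":[0,0,0],"claw":-1},{"linear":[0.66,0.01,0],"dr":[0,0,0],"claw":-1},{"linear":[0,0,0],"dr":[0,0,0],"claw":-1},{"linear":[0,0,0],"dr":[0,0,0],"claw":-1}]' | tail -5
python3 -c "
from h import *
plan(.4445,-.0372,.125,10.7)"
```

```text
eef_pos: [0.4417, -0.0357, 0.3514]
tcp_rot: [-2.003, -2.418, 0.002]
contact_force: [0.3, -0.1, -1.5]
opening: 0.465
grasp_force: 60.6
grasp [ 0.4414 -0.0357  0.1964] yaw 10.73 tool-axes units [-0.052  0.073  1.786] op 0.46530355574232424 t 6.5 tilt [-0.002 -0.    -1.   ]
dr z units 0.004364056160376162
```

```bash
python3 -m crank '[{"linear":[-0.04,0.07,0.6],"dr":[0,0,0],"claw":-1},{"linear":[0,0,0.6],"dr":[0,0,0],"claw":-1},{"linear":[0,0,0.4],"dr":[0,0,0],"claw":-1},{"linear":[0,0,0.1],"dr":[0,0,0],"claw":-1},{"linear":[0,0,0],"dr":[0,0,0],"claw":-1},{"linear":[0,0,0],"dr":[0,0,0],"claw":-1}]' | tail -5
python3 -c "
from h import *
plan(.4445,-.0372,.122,10.7)"
```

```text
eef_pos: [0.4459, -0.0372, 0.2856]
tcp_rot: [2.004, 2.417, 0.002]
contact_force: [-0.3, -0.4, -0.7]
opening: 0.465
grasp_force: 60.7
grasp [ 0.4462 -0.0372  0.1306] yaw 10.67 tool-axes units [ 0.008 -0.042  0.216] op 0.46546752306594136 t 7.25 tilt [ 0.002 -0.    -1.   ]
dr z units -0.00341315157305333
```

```bash
python3 -m crank '[{"linear":[0,0,0.07],"dr":[0,0,0],"claw":-1},{"linear":[0,0,0.07],"dr":[0,0,0],"claw":-1},{"linear":[0,0,0.05],"dr":[0,0,0],"claw":-1},{"linear":[0,0,0],"dr":[0,0,0],"claw":-1}]' | tail -5
python3 -m crank '[{"linear":[0,0,0.03],"dr":[0,0,0],"claw":-1},{"linear":[0,0,0],"dr":[0,0,0],"claw":-1}]' | tail -5
python3 -c "
from h import *
cv2.imwrite('pics/p1.png',cv2.resize(camera('scene')[120:330,120:340],(770,560)))
plan(.4445,-.0372,.122,10.7)"
```

```text
eef_pos: [0.4454, -0.037, 0.2774]
tcp_rot: [2.005, 2.419, -0.0]
contact_force: [-1.3, 0.2, 2.4]
opening: 0.461
grasp_force: 60.8
eef_pos: [0.4455, -0.037, 0.2774]
tcp_rot: [-2.005, -2.419, 0.0]
contact_force: [-4.4, 0.1, 11.1]
opening: 0.464
grasp_force: 61.8
grasp [ 0.4455 -0.037   0.1223] yaw 10.69 tool-axes units [ 0.001 -0.024  0.008] op 0.461986926092779 t 8.05 tilt [-0. -0. -1.]
dr z units -0.0017897109382485343
```

View pics/p1.png

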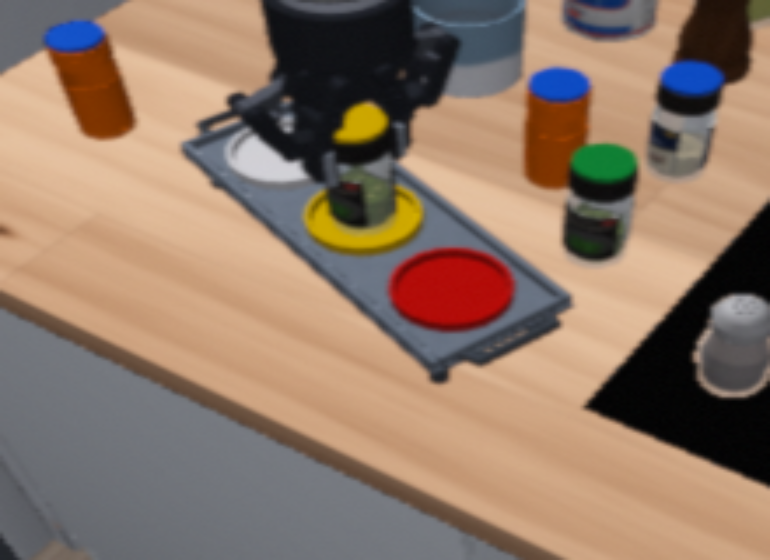

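The picture shows the yellow jar standing on the floor of the yellow cup, base near (362,222), with 11 N of contact. Releasing and rising.

```bash
python3 -m crank '[{"linear":[0,0,0],"dr":[0,0,0],"claw":1},{"linear":[0,0,0],"dr":[0,0,0],"claw":1},{"linear":[0,0,0],"dr":[0,0,0],"claw":1},{"linear":[0,0,0],"dr":[0,0,0],"claw":1},{"linear":[0,0,0],"dr":[0,0,0],"claw":1},{"linear":[0,0,-0.5],"dr":[0,0,0],"claw":1},{"linear":[0,0,-1],"dr":[0,0,0],"claw":1},{"linear":[0,0,-1],"dr":[0,0,0],"claw":1},{"linear":[0,0,-1],"dr":[0,0,0],"claw":1},{"linear":[0,0,0],"dr":[0,0,0],"claw":1}]' | tail -5
python3 -c "
from h import *
plan(.5777,-.2437,.056,10.7)"
```

```text
eef_pos: [0.4466, -0.0372, 0.42]
tcp_rot: [2.001, 2.413, 0.007]
contact_force: [0.5, 0.1, -0.4]
opening: 0.999
grasp_force: 0.0
grasp [ 0.4478 -0.0374  0.265 ] yaw 10.68 tool-axes units [-5.657  2.194  5.257] op 0.9989646039323717 t 9.3 tilt [ 0.008 -0.001 -1.   ]
dr z units -0.001946173795097872
```

```bash
python3 -m crank '[{"linear":[-0.5,0.25,0],"dr":[0,0,0],"claw":1},{"linear":[-0.9,0.35,0],"dr":[0,0,0],"claw":1},{"linear":[-0.9,0.35,0],"dr":[0,0,0],"claw":1},{"linear":[-0.9,0.35,0],"dr":[0,0,0],"claw":1},{"linear":[-0.9,0.35,0],"dr":[0,0,0],"claw":1},{"linear":[-0.9,0.35,0],"dr":[0,0,0],"claw":1},{"linear":[-0.65,0.2,0],"dr":[0,0,0],"claw":1},{"linear":[0,0,0],"dr":[0,0,0],"claw":1},{"linear":[0,0,0],"dr":[0,0,0],"claw":1}]' | tail -5
python3 -c "
from h import *
plan(.5777,-.2437,.056,10.7)"
```

```text
eef_pos: [0.5733, -0.2431, 0.4138]
tcp_rot: [-2.004, -2.415, 0.001]
contact_force: [0.4, -0.0, -0.0]
opening: 1.0
grasp_force: 0.0
grasp [ 0.5728 -0.2429  0.2588] yaw 10.64 tool-axes units [-0.054  0.13   5.069] op 1.000223867465672 t 10.425 tilt [-0.003  0.002 -1.   ]
dr z units -0.006926544351589126
```

```bash
python3 -m crank '[{"linear":[-0.04,0.1,1],"dr":[0,0,0],"claw":1},{"linear":[0,0,1],"dr":[0,0,0],"claw":1},{"linear":[0,0,1],"dr":[0,0,0],"claw":1},{"linear":[0,0,0.9],"dr":[0,0,0],"claw":1},{"linear":[0,0,0.6],"dr":[0,0,0],"claw":1},{"linear":[0,0,0.4],"dr":[0,0,0],"claw":1},{"linear":[0,0,0],"dr":[0,0,0],"claw":1},{"linear":[0,0,0],"dr":[0,0,0],"claw":1}]' | tail -5
python3 -c "
from h import *
plan(.5777,-.2437,.056,10.7)"
```

```text
eef_pos: [0.5785, -0.2437, 0.2211]
tcp_rot: [2.003, 2.417, 0.001]
contact_force: [0.0, -0.4, 1.2]
opening: 0.999
grasp_force: 0.0
grasp [ 0.5788 -0.2438  0.0661] yaw 10.7 tool-axes units [ 0.008 -0.026  0.253] op 0.9990898488553708 t 11.425 tilt [ 0.002 -0.001 -1.   ]
dr z units 4.080264941830336e-05
```

```bash
python3 -m crank '[{"linear":[0,0,0.2],"dr":[0,0,0],"claw":1},{"linear":[0,0,0],"dr":[0,0,0],"claw":-1},{"linear":[0,0,0],"dr":[0,0,0],"claw":-1},{"linear":[0,0,0],"dr":[0,0,0],"claw":-1},{"linear":[0,0,0],"dr":[0,0,0],"claw":-1},{"linear":[0,0,0],"dr":[0,0,0],"claw":-1},{"linear":[0,0,0],"dr":[0,0,0],"claw":-1}]' | tail -5
python3 -c "
from h import *
cv2.imwrite('pics/g2.png',cv2.resize(camera('scene')[120:330,200:420],(770,560)))
plan(.5777,-.2437,.056,10.7)"
```

```text
eef_pos: [0.5783, -0.2439, 0.2127]
tcp_rot: [2.004, 2.418, 0.0]
contact_force: [-1.2, -0.3, 6.1]
opening: 0.438
grasp_force: 60.6
grasp [ 0.5785 -0.244   0.0577] yaw 10.69 tool-axes units [ 0.012 -0.018  0.043] op 0.43565569186004577 t 12.35 tilt [ 0.001 -0.001 -1.   ]
dr z units -0.0017670530176521204
```

View pics/g2.png

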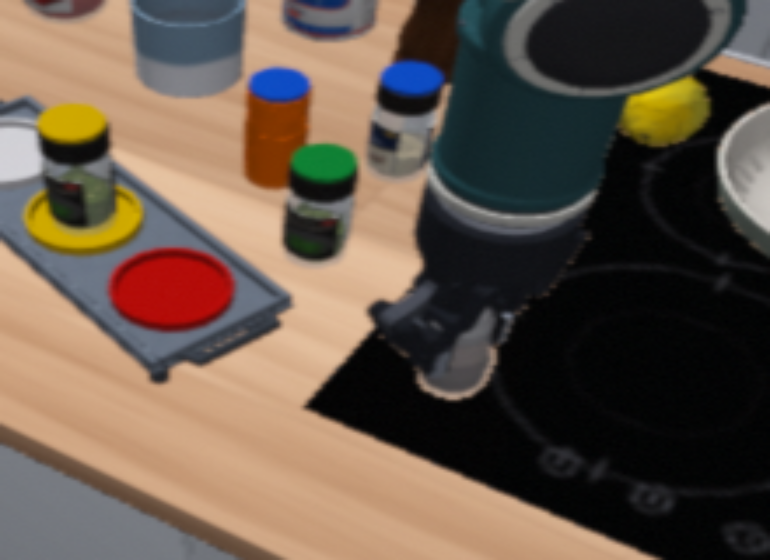

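The yellow jar stands well in its cup at (75,215). The salt is held, but the opening of 0.436 is narrow for a 44 mm body, so the pads may sit on the taper. I'll regrip lower.

```bash
python3 -m crank '[{"linear":[0,0,0],"dr":[0,0,0],"claw":1},{"linear":[0,0,0],"dr":[0,0,0],"claw":1},{"linear":[0,0,0],"dr":[0,0,0],"claw":1},{"linear":[0,0,0],"dr":[0,0,0],"claw":1},{"linear":[0,0,0.13],"dr":[0,0,0],"claw":1},{"linear":[0,0,0.13],"dr":[0,0,0],"claw":1},{"linear":[0,0,0],"dr":[0,0,0],"claw":1}]' | tail -5
python3 -m crank '[{"linear":[0,0,0],"dr":[0,0,0],"claw":-1},{"linear":[0,0,0],"dr":[0,0,0],"claw":-1},{"linear":[0,0,0],"dr":[0,0,0],"claw":-1},{"linear":[0,0,0],"dr":[0,0,0],"claw":-1},{"linear":[0,0,0],"dr":[0,0,0],"claw":-1},{"linear":[0,0,0],"dr":[0,0,0],"claw":-1}]' | tail -5
python3 -c "
from h import *
plan(.5777,-.2437,.056,10.7)"
```

```text
eef_pos: [0.5775, -0.2434, 0.2005]
tcp_rot: [-2.004, -2.417, 0.001]
contact_force: [-0.2, -0.3, 0.1]
opening: 0.997
grasp_force: 0.0
eef_pos: [0.5783, -0.2438, 0.2022]
tcp_rot: [2.004, 2.418, 0.0]
contact_force: [-0.5, -1.2, 5.4]
opening: 0.456
grasp_force: 60.9
grasp [ 0.5785 -0.2439  0.0472] yaw 10.69 tool-axes units [ 0.009 -0.018 -0.22 ] op 0.4564738905512565 t 13.975 tilt [ 0.001 -0.001 -1.   ]
dr z units -0.0017040634565546053
```

```bash
python3 -m crank '[{"linear":[0,0,-0.3],"dr":[0,0,0],"claw":-1},{"linear":[0,0,-0.6],"dr":[0,0,0],"claw":-1},{"linear":[0,0,-0.8],"dr":[0,0,0],"claw":-1},{"linear":[0,0,-0.8],"dr":[0,0,0],"claw":-1},{"linear":[0,0,-0.6],"dr":[0,0,0],"claw":-1},{"linear":[0,0,0],"dr":[0,0,0],"claw":-1}]' | tail -5
python3 -c "
from h import *
a=cv2.resize(camera('scene')[130:280,260:400],(400,429));b=cv2.resize(camera('top')[90:240,290:430],(400,429))
cv2.imwrite('pics/l2.png',np.hstack([a,b]))
plan(.4278,.0513,.092,10.7)"
```

```text
eef_pos: [0.5786, -0.2438, 0.328]
tcp_rot: [2.002, 2.415, 0.002]
contact_force: [-0.2, 0.0, -1.0]
opening: 0.458
grasp_force: 60.6
grasp [ 0.5773 -0.2433  0.1697] yaw 10.69 tool-axes units [ 7.928 -2.305  1.95 ] op 0.4575071147044924 t 14.825 tilt [-0.001  0.001 -1.   ]
dr z units -0.001692625084799726
```

View pics/l2.png

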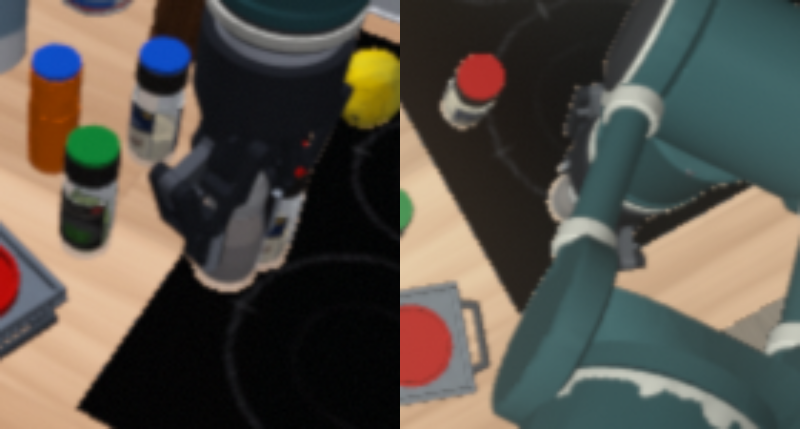

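The left half shows the salt held upright, base at (220,285). The red jar at (480,80) in the right half is untouched. I'll draw back and rise, then sweep over to the white cup.

```bash
python3 -m crank '[{"linear":[0.4,-0.6,-0.4],"dr":[0,0,0],"claw":-1},{"linear":[0.4,-0.7,-0.4],"dr":[0,0,0],"claw":-1},{"linear":[0.4,-0.7,-0.4],"dr":[0,0,0],"claw":-1},{"linear":[0.4,-0.7,-0.4],"dr":[0,0,0],"claw":-1},{"linear":[0.4,-0.5,-0.1],"dr":[0,0,0],"claw":-1},{"linear":[0,0,0],"dr":[0,0,0],"claw":-1}]' | tail -5
python3 -m crank '[{"linear":[0.5,0.1,0],"dr":[0,0,0],"claw":-1},{"linear":[0.7,0.11,0],"dr":[0,0,0],"claw":-1},{"linear":[0.7,0.11,0],"dr":[0,0,0],"claw":-1},{"linear":[0.7,0.11,0],"dr":[0,0,0],"claw":-1},{"linear":[0.7,0.11,0],"dr":[0,0,0],"claw":-1},{"linear":[0.7,0.11,0],"dr":[0,0,0],"claw":-1},{"linear":[0.7,0.11,0],"dr":[0,0,0],"claw":-1},{"linear":[0.7,0.1,0],"dr":[0,0,0],"claw":-1},{"linear":[0.5,0.03,0],"dr":[0,0,0],"claw":-1},{"linear":[0,0,0],"dr":[0,0,0],"claw":-1},{"linear":[0,0,0],"dr":[0,0,0],"claw":-1}]' | tail -5
python3 -c "
from h import *
plan(.4278,.0513,.092,10.7)"
```

```text
eef_pos: [0.4358, -0.188, 0.392]
tcp_rot: [-2.003, -2.417, 0.001]
contact_force: [0.4, -0.7, -0.4]
opening: 0.459
grasp_force: 60.6
eef_pos: [0.4289, 0.0495, 0.3926]
tcp_rot: [-2.004, -2.418, 0.002]
contact_force: [-0.2, 0.1, -0.5]
opening: 0.463
grasp_force: 60.7
grasp [0.4287 0.0494 0.2376] yaw 10.7 tool-axes units [ 0.052 -0.007  3.641] op 0.462554626194011 t 16.95 tilt [-0.001 -0.001 -1.   ]
dr z units 0.0005650701150543558
```

```bash
python3 -m crank '[{"linear":[0.05,0,0.8],"dr":[0,0,0],"claw":-1},{"linear":[0,0,0.8],"dr":[0,0,0],"claw":-1},{"linear":[0,0,0.8],"dr":[0,0,0],"claw":-1},{"linear":[0,0,0.6],"dr":[0,0,0],"claw":-1},{"linear":[0,0,0.4],"dr":[0,0,0],"claw":-1},{"linear":[0,0,0.2],"dr":[0,0,0],"claw":-1},{"linear":[0,0,0],"dr":[0,0,0],"claw":-1},{"linear":[0,0,0],"dr":[0,0,0],"claw":-1}]' | tail -5
python3 -c "
from h import *
plan(.4278,.0513,.084,10.7)"
```

```text
eef_pos: [0.4288, 0.0517, 0.2504]
tcp_rot: [2.004, 2.418, 0.002]
contact_force: [0.7, -0.4, -1.2]
opening: 0.457
grasp_force: 60.6
grasp [0.4291 0.0517 0.0954] yaw 10.68 tool-axes units [-0.005 -0.034  0.285] op 0.45738262279430614 t 17.95 tilt [ 0.002  0.    -1.   ]
dr z units -0.0021957069451474798
```

```bash
python3 -m crank '[{"linear":[0,0,0.08],"dr":[0,0,0],"claw":-1},{"linear":[0,0,0.08],"dr":[0,0,0],"claw":-1},{"linear":[0,0,0.06],"dr":[0,0,0],"claw":-1},{"linear":[0,0,0],"dr":[0,0,0],"claw":-1}]' | tail -5
python3 -m crank '[{"linear":[0,0,0.05],"dr":[0,0,0],"claw":-1},{"linear":[0,0,0],"dr":[0,0,0],"claw":-1}]' | tail -5
python3 -c "
from h import *
cv2.imwrite('pics/p2.png',cv2.resize(camera('scene')[120:260,140:280],(600,600)))
plan(.4278,.0513,.084,10.7)"
```

```text
eef_pos: [0.428, 0.0518, 0.2404]
tcp_rot: [-2.005, -2.418, 0.001]
contact_force: [-0.0, -1.3, -1.4]
opening: 0.459
grasp_force: 60.7
eef_pos: [0.4284, 0.0517, 0.239]
tcp_rot: [2.005, 2.418, 0.0]
contact_force: [-0.5, 0.2, 1.1]
opening: 0.457
grasp_force: 60.9
grasp [0.4284 0.0517 0.084 ] yaw 10.68 tool-axes units [-0.008 -0.017 -0.001] op 0.4538563680957752 t 18.75 tilt [ 0.  0. -1.]
dr z units -0.0020540981253989177
```

View pics/p2.png

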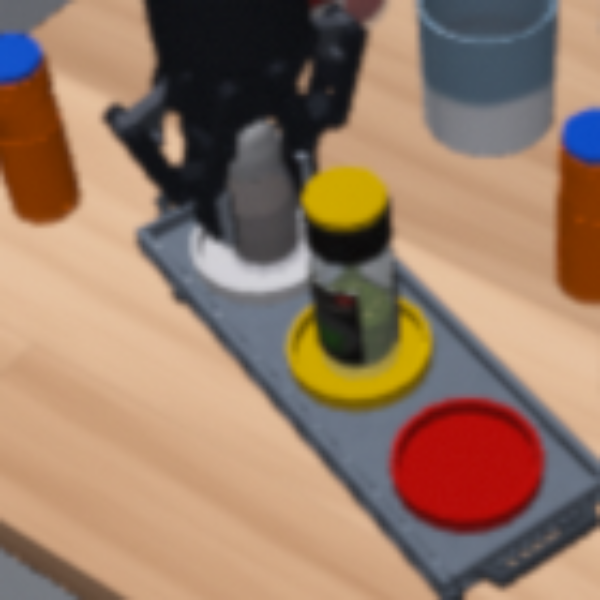

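The picture shows the salt upright in the white cup, base at (265,255), just touching the floor. I'll press slightly, release and rise.

```bash
python3 -m crank '[{"linear":[0,0,0.03],"dr":[0,0,0],"claw":-1},{"linear":[0,0,0],"dr":[0,0,0],"claw":-1}]' | tail -5; python3 -m crank '[{"linear":[0,0,0],"dr":[0,0,0],"claw":1},{"linear":[0,0,0],"dr":[0,0,0],"claw":1},{"linear":[0,0,0],"dr":[0,0,0],"claw":1},{"linear":[0,0,0],"dr":[0,0,0],"claw":1},{"linear":[0,0,0],"dr":[0,0,0],"claw":1},{"linear":[0,0,-0.5],"dr":[0,0,0],"claw":1},{"linear":[0,0,-1],"dr":[0,0,0],"claw":1},{"linear":[0,0,-1],"dr":[0,0,0],"claw":1},{"linear":[0,0,-1],"dr":[0,0,0],"claw":1},{"linear":[0,0,-1],"dr":[0,0,0],"claw":1},{"linear":[0,0,-0.5],"dr":[0,0,0],"claw":1},{"linear":[0,0,0],"dr":[0,0,0],"claw":1}]' | tail -5
python3 -c "
from h import *
plan(.6836,-.174,.084,10.7)"
```

```text
eef_pos: [0.4285, 0.0517, 0.2389]
tcp_rot: [-2.005, -2.419, 0.0]
contact_force: [-4.7, -1.1, 12.2]
opening: 0.46
grasp_force: 62.1
eef_pos: [0.4287, 0.0518, 0.4394]
tcp_rot: [2.003, 2.416, 0.005]
contact_force: [-0.4, -0.0, 0.0]
opening: 0.998
grasp_force: 0.0
grasp [0.4294 0.0518 0.2844] yaw 10.69 tool-axes units [-6.723  5.177  5.036] op 0.997998663318665 t 20.5 tilt [ 0.004  0.    -1.   ]
dr z units -0.0018721187315080545
```

```bash
python3 -m crank '[{"linear":[-0.8,-0.11,0],"dr":[0,0,0],"claw":1},{"linear":[-0.8,-0.11,0],"dr":[0,0,0],"claw":1},{"linear":[-0.8,-0.11,0],"dr":[0,0,0],"claw":1},{"linear":[-0.8,-0.11,0],"dr":[0,0,0],"claw":1},{"linear":[-0.8,-0.11,0],"dr":[0,0,0],"claw":1},{"linear":[-0.8,-0.11,0],"dr":[0,0,0],"claw":1},{"linear":[-0.7,-0.13,0],"dr":[0,0,0],"claw":1}]' | tail -5
python3 -m crank '[{"linear":[-0.15,0.7,0],"dr":[0,0,0],"claw":1},{"linear":[-0.15,0.8,0],"dr":[0,0,0],"claw":1},{"linear":[-0.15,0.8,0],"dr":[0,0,0],"claw":1},{"linear":[-0.15,0.8,0],"dr":[0,0,0],"claw":1},{"linear":[-0.15,0.8,0],"dr":[0,0,0],"claw":1},{"linear":[-0.15,0.8,0],"dr":[0,0,0],"claw":1},{"linear":[-0.15,0.8,0],"dr":[0,0,0],"claw":1},{"linear":[-0.15,0.45,0],"dr":[0,0,0],"claw":1},{"linear":[0,0,0],"dr":[0,0,0],"claw":1},{"linear":[0,0,0],"dr":[0,0,0],"claw":1}]' | tail -5
python3 -c "
from h import *
plan(.6836,-.174,.084,10.7)"
```

```text
eef_pos: [0.4374, -0.1713, 0.4353]
tcp_rot: [-2.004, -2.416, 0.001]
contact_force: [0.4, -0.9, -0.0]
opening: 1.002
grasp_force: 0.0
eef_pos: [0.68, -0.1733, 0.4358]
tcp_rot: [-2.003, -2.417, 0.002]
contact_force: [-0.2, -0.6, 0.4]
opening: 1.004
grasp_force: 0.0
grasp [ 0.6796 -0.1732  0.2808] yaw 10.68 tool-axes units [-0.045  0.108  4.92 ] op 1.0041109188417945 t 22.625 tilt [-0.003  0.001 -1.   ]
dr z units -0.002394229465773945
```

```bash
python3 -m crank '[{"linear":[-0.03,0.07,1],"dr":[0,0,0],"claw":1},{"linear":[0,0,1],"dr":[0,0,0],"claw":1},{"linear":[0,0,1],"dr":[0,0,0],"claw":1},{"linear":[0,0,0.9],"dr":[0,0,0],"claw":1},{"linear":[0,0,0.6],"dr":[0,0,0],"claw":1},{"linear":[0,0,0.4],"dr":[0,0,0],"claw":1},{"linear":[0,0,0],"dr":[0,0,0],"claw":1},{"linear":[0,0,0],"dr":[0,0,0],"claw":1}]' | tail -5
python3 -m crank '[{"linear":[0,0,0],"dr":[0,0,0],"claw":-1},{"linear":[0,0,0],"dr":[0,0,0],"claw":-1},{"linear":[0,0,0],"dr":[0,0,0],"claw":-1},{"linear":[0,0,0],"dr":[0,0,0],"claw":-1},{"linear":[0,0,0],"dr":[0,0,0],"claw":-1},{"linear":[0,0,0],"dr":[0,0,0],"claw":-1}]' | tail -5
python3 -c "
from h import *
plan(.6836,-.174,.084,10.7)"
```

```text
eef_pos: [0.6841, -0.1742, 0.243]
tcp_rot: [2.004, 2.417, 0.001]
contact_force: [-0.8, 0.2, -0.2]
opening: 1.001
grasp_force: 0.0
eef_pos: [0.6842, -0.1741, 0.2425]
tcp_rot: [2.004, 2.417, 0.001]
contact_force: [1.7, 0.4, 7.1]
opening: 0.468
grasp_force: 60.9
grasp [ 0.6845 -0.1742  0.0875] yaw 10.68 tool-axes units [ 0.009 -0.021  0.088] op 0.4677202073247793 t 24.375 tilt [ 0.002 -0.    -1.   ]
dr z units -0.0021506729455516016
```

```bash
python3 -m crank '[{"linear":[0,0,-0.4],"dr":[0,0,0],"claw":-1},{"linear":[0,0,-0.8],"dr":[0,0,0],"claw":-1},{"linear":[0,0,-0.8],"dr":[0,0,0],"claw":-1},{"linear":[0,0,-0.8],"dr":[0,0,0],"claw":-1},{"linear":[0,0,-0.8],"dr":[0,0,0],"claw":-1},{"linear":[0,0,-0.4],"dr":[0,0,0],"claw":-1},{"linear":[0,0,0],"dr":[0,0,0],"claw":-1}]' | tail -5
python3 -c "
from h import *
plan(.4612,-.1257,.13,10.7)"
```

```text
eef_pos: [0.6838, -0.1741, 0.4029]
tcp_rot: [2.004, 2.417, 0.001]
contact_force: [0.4, 0.1, -1.2]
opening: 0.462
grasp_force: 60.6
grasp [ 0.6842 -0.1742  0.2479] yaw 10.68 tool-axes units [ 2.228 -5.259  2.935] op 0.4618515702505015 t 25.25 tilt [ 0.002 -0.001 -1.   ]
dr z units -0.002350011012499209
```

```bash
python3 -m crank '[{"linear":[0.1,-0.6,0],"dr":[0,0,0],"claw":-1},{"linear":[0.2,-0.8,0],"dr":[0,0,0],"claw":-1},{"linear":[0.3,-0.8,0],"dr":[0,0,0],"claw":-1},{"linear":[0.4,-0.8,0],"dr":[0,0,0],"claw":-1},{"linear":[0.4,-0.8,0],"dr":[0,0,0],"claw":-1},{"linear":[0.4,-0.8,0],"dr":[0,0,0],"claw":-1},{"linear":[0.4,-0.6,0],"dr":[0,0,0],"claw":-1},{"linear":[0,0,0],"dr":[0,0,0],"claw":-1},{"linear":[0,0,0],"dr":[0,0,0],"claw":-1}]' | tail -5
python3 -c "
from h import *
plan(.4612,-.1257,.13,10.7)"
```

```text
eef_pos: [0.463, -0.1261, 0.4005]
tcp_rot: [-2.004, -2.418, 0.001]
contact_force: [0.5, -0.1, -1.5]
opening: 0.463
grasp_force: 60.8
grasp [ 0.4628 -0.1261  0.2455] yaw 10.68 tool-axes units [ 0.016 -0.036  2.888] op 0.46304515491001746 t 26.375 tilt [-0.001  0.    -1.   ]
dr z units -0.001983930758864272
```

```bash
python3 -m crank '[{"linear":[0,-0.03,0.6],"dr":[0,0,0],"claw":-1},{"linear":[0,0,0.8],"dr":[0,0,0],"claw":-1},{"linear":[0,0,0.7],"dr":[0,0,0],"claw":-1},{"linear":[0,0,0.5],"dr":[0,0,0],"claw":-1},{"linear":[0,0,0.25],"dr":[0,0,0],"claw":-1},{"linear":[0,0,0],"dr":[0,0,0],"claw":-1},{"linear":[0,0,0],"dr":[0,0,0],"claw":-1}]' | tail -5
python3 -c "
from h import *
plan(.4612,-.1257,.1245,10.7)"
```

```text
eef_pos: [0.4625, -0.1266, 0.2883]
tcp_rot: [2.004, 2.418, 0.001]
contact_force: [0.6, -0.2, -1.1]
opening: 0.463
grasp_force: 60.8
grasp [ 0.4627 -0.1267  0.1333] yaw 10.68 tool-axes units [ 0.031 -0.032  0.22 ] op 0.46345329427760035 t 27.25 tilt [ 0.001 -0.    -1.   ]
dr z units -0.0020443078358787226
```

```bash
python3 -m crank '[{"linear":[0.03,-0.02,0.07],"dr":[0,0,0],"claw":-1},{"linear":[0,0,0.07],"dr":[0,0,0],"claw":-1},{"linear":[0,0,0.05],"dr":[0,0,0],"claw":-1},{"linear":[0,0,0],"dr":[0,0,0],"claw":-1}]' | tail -5
python3 -m crank '[{"linear":[0,0,0.04],"dr":[0,0,0],"claw":-1},{"linear":[0,0,0],"dr":[0,0,0],"claw":-1}]' | tail -5
python3 -c "
from h import *
cv2.imwrite('pics/p3.png',cv2.resize(camera('scene')[120:260,160:300],(600,600)))
plan(.4612,-.1257,.1245,10.7)"
```

```text
eef_pos: [0.4606, -0.1252, 0.2797]
tcp_rot: [-2.005, -2.418, 0.0]
contact_force: [0.2, 0.4, -2.1]
opening: 0.461
grasp_force: 60.8
eef_pos: [0.461, -0.1254, 0.2793]
tcp_rot: [2.005, 2.418, -0.0]
contact_force: [-1.6, 0.3, 5.2]
opening: 0.466
grasp_force: 61.4
grasp [ 0.461  -0.1254  0.1242] yaw 10.69 tool-axes units [-0.009  0.004 -0.007] op 0.46224891457517425 t 28.05 tilt [ 0. -0. -1.]
dr z units -0.0014824854687631728
```

View pics/p3.png

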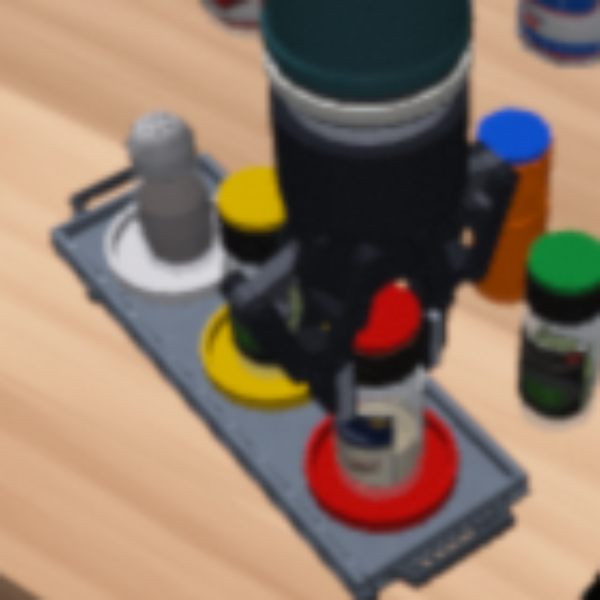

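The picture shows the red jar on the floor of the red cup, base at (380,480), and salt and yellow standing in theirs. Releasing and retreating.

```bash
python3 -m crank '[{"linear":[0,0,0],"dr":[0,0,0],"claw":1},{"linear":[0,0,0],"dr":[0,0,0],"claw":1},{"linear":[0,0,0],"dr":[0,0,0],"claw":1},{"linear":[0,0,0],"dr":[0,0,0],"claw":1},{"linear":[0,0,0],"dr":[0,0,0],"claw":1},{"linear":[0,0,-0.5],"dr":[0,0,0],"claw":1},{"linear":[0,0,-1],"dr":[0,0,0],"claw":1},{"linear":[0,0,-1],"dr":[0,0,0],"claw":1},{"linear":[0,0,-1],"dr":[0,0,0],"claw":1},{"linear":[0,0,-0.5],"dr":[0,0,0],"claw":1}]' | tail -5;  python3 -m crank '[{"linear":[-1,0,0],"dr":[0,0,0],"claw":1},{"linear":[-1,0,0],"dr":[0,0,0],"claw":1},{"linear":[-1,0,0],"dr":[0,0,0],"claw":1},{"linear":[-1,0,0],"dr":[0,0,0],"claw":1},{"linear":[-1,0,0],"dr":[0,0,0],"claw":1},{"linear":[-1,0,0],"dr":[0,0,0],"claw":1},{"linear":[0,0,0],"dr":[0,0,0],"claw":1},{"linear":[0,0,0],"dr":[0,0,0],"claw":1}]' | tail -5
python3 - <<'E'
from h import *
t,s=camera("top"),camera("scene")
for n,im in(("top",t),("scene",s)):
    h=cv2.cvtColor(im,cv2.COLOR_BGR2HSV)
a=cv2.resize(s[110:270,150:350],(480,384));b=cv2.resize(t[110:250,185:360],(480,384))
cv2.imwrite("pics/fin.png",cv2.resize(np.hstack([a,b]),(800,320)))
E
```

```text
eef_pos: [0.4612, -0.1254, 0.4412]
tcp_rot: [2.003, 2.416, 0.002]
contact_force: [0.1, -0.3, -0.7]
opening: 0.997
grasp_force: 0.0
eef_pos: [0.5051, -0.3608, 0.4378]
tcp_rot: [-2.005, -2.417, -0.001]
contact_force: [-0.1, -0.6, 0.5]
opening: 0.997
grasp_force: 0.0
```

View pics/fin.png

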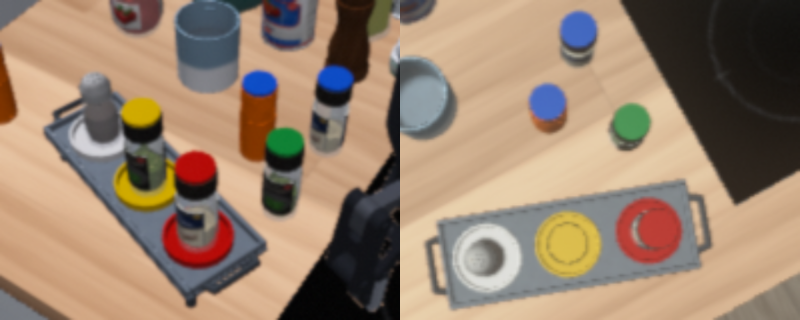

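The final views show all three standing upright in their cups, with blue (578,28) and green (630,122) in place. I'll check the positions of the lids against the cups numerically.

```bash
python3 - <<'E'
from h import *
s=camera("scene")
for k,u,v,c,z,w in(("y",143/2+150,113*.5+110,'y',.153,(.4445,-.0372)),("r",196/2+150,168*.5+110,'r',.153,(.4612,-.1257)),("g",285/2+150,142*.5+110,'g',.11,(.5715,-.103)),("b",335/2+150,78*.5+110,'b',.11,(.6684,-.0459))):
    r=blob(s,u,v,c); print(k,r and (at_z("scene",*r[0],z)-w).round(4))
print("salt",at_z("scene",96/2+150,80*.5+110,.132)-(.4278,.0513))
E
```

```text
y [ 0.     -0.0024]
r [-0.0011 -0.0021]
g [-0.0001 -0.0002]
b [-0.     -0.0002]
salt [ 0.00121964 -0.0059104 ]
```

```bash
python3 -c "
from rig import *
print(job_done())"
```

```text
the job is handed in; nothing more can be done
None
```

The job is handed in: the salt shaker, red-topped jar and yellow-topped jar each stand upright in their own cups, measured within about 6 mm of the cup centres, and the blue-topped and green-topped jars have not moved (no verdict came back from the judging).

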